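# Find the rocking corner of a handpiece stand and press its shim flat

## Task

The plate of the handpiece stand rocks at one corner: press down on its corners with the closed fingertips to find the one that sinks. Then press the raised shim tab beside that corner down until it lies flat, leave the other three shims as they are, and back off. Only press: do not lift or shift the plate, and leave the bottles and small things around it alone.

Things in the scene. Friction and masses are not known exactly. Their poses are not given: they have to be found in the camera images.
- bed: cream levelling bed fixed to the table, 190 (x) x 250 (y) x 30 mm high, origin under its centre; +x is 'far', +y 'left', turned up to 0.35 rad. At (+-55, +-45) mm four like steel posts stand 9 mm above it, under the plate. Three are solid; one is sprung: 4 N starts it down, 7 N takes it to its stop 5 mm lower; let go, it springs back
- plate: loose steel stand plate, 140 (x) x 120 (y) x 5 mm, 0.75 kg, lying level and centred on the four posts, axes along the bed's; origin at the centre of its underside, 39 mm above the table (top at 44 mm). Two upright tubes, 16 mm thick, at y = +-22 mm on its middle, rise to 47 mm above its underside. A low lip on the bed at the middle of each edge, 1.5 mm clear, keeps it from sliding
- corner_near_right (a point): point on the plate's top over the near right post, where that corner is to be pressed; pressed with 8 N or more it stays put if sound, and sinks 5 mm if this is the corner that rocks
- corner_near_left (a point): point on the plate's top over the near left post, where that corner is to be pressed; pressed with 8 N or more it stays put if sound, and sinks 5 mm if this is the corner that rocks
- corner_far_right (a point): point on the plate's top over the far right post, where that corner is to be pressed; pressed with 8 N or more it stays put if sound, and sinks 5 mm if this is the corner that rocks
- corner_far_left (a point): point on the plate's top over the far left post, where that corner is to be pressed; pressed with 8 N or more it stays put if sound, and sinks 5 mm if this is the corner that rocks
- tab_near_right (a point): point on the near right shim's tab, upper face, 34 mm out from its hinge. Shim: steel tab 26 mm wide (x), 50 mm long, hinged on the bed 5 mm outside the plate's edge beside that corner, sloping up and outwards, free end about 30 mm above the bed. When flat, this point is at x = -55, y = -99 mm in the bed's frame, 34.5 mm above the table
- shim_near_right (a joint): angle of the near right shim: 0 to 0.05 at the start (sloping up), 0.6 lying flat. It is stiff (about 9 N at the tab point turns it) and stays where it is left. Only beside the rocking corner does it go flat, and it then props that corner up; beside a sound corner it jams at about 0.2 and would stay there
- tab_near_left (a point): point on the near left shim's tab, upper face, 34 mm out from its hinge. Shim: steel tab 26 mm wide (x), 50 mm long, hinged on the bed 5 mm outside the plate's edge beside that corner, sloping up and outwards, free end about 30 mm above the bed. When flat, this point is at x = -55, y = 99 mm in the bed's frame, 34.5 mm above the table
- shim_near_left (a joint): angle of the near left shim: 0 to 0.05 at the start (sloping up), 0.6 lying flat. It is stiff (about 9 N at the tab point turns it) and stays where it is left. Only beside the rocking corner does it go flat, and it then props that corner up; beside a sound corner it jams at about 0.2 and would stay there
- tab_far_right (a point): point on the far right shim's tab, upper face, 34 mm out from its hinge. Shim: steel tab 26 mm wide (x), 50 mm long, hinged on the bed 5 mm outside the plate's edge beside that corner, sloping up and outwards, free end about 30 mm above the bed. When flat, this point is at x = 55, y = -99 mm in the bed's frame, 34.5 mm above the table
- shim_far_right (a joint): angle of the far right shim: 0 to 0.05 at the start (sloping up), 0.6 lying flat. It is stiff (about 9 N at the tab point turns it) and stays where it is left. Only beside the rocking corner does it go flat, and it then props that corner up; beside a sound corner it jams at about 0.2 and would stay there
- tab_far_left (a point): point on the far left shim's tab, upper face, 34 mm out from its hinge. Shim: steel tab 26 mm wide (x), 50 mm long, hinged on the bed 5 mm outside the plate's edge beside that corner, sloping up and outwards, free end about 30 mm above the bed. When flat, this point is at x = 55, y = 99 mm in the bed's frame, 34.5 mm above the table
- shim_far_left (a joint): angle of the far left shim: 0 to 0.05 at the start (sloping up), 0.6 lying flat. It is stiff (about 9 N at the tab point turns it) and stays where it is left. Only beside the rocking corner does it go flat, and it then props that corner up; beside a sound corner it jams at about 0.2 and would stay there
- bur_jar: small amber glass jar, 22 mm across, 30 mm high, standing on the bed between the two left shims; origin under its centre. Leave alone
- bur_block: aluminium block 26 x 26 x 16 mm with four short brass pins (28 mm high in all), on the bed between the two right shims; origin under its centre. Leave alone
- bottle_tall: amber bottle with white cap, 40 mm across, 85 mm high; origin under its centre. Leave alone
- bottle_squat: amber jar with black cap, 48 mm across, 70 mm high; origin under its centre. Leave alone
- steel_cup: open steel cup, 64 mm across, 60 mm high; origin under its centre. Leave alone
- handpiece: dental handpiece lying on the sheet, 134 mm long along its x, 19 mm thick; origin under its middle. Leave alone
- stone_dish: white ceramic disc, 60 mm across, 14 mm high; origin under its centre. Leave alone
Mind the look-alikes: they are no part of the job. What is shaped like the plate but blue or orange is not meant.

How it is judged:
On the way, in this order (a step that is already met when the one before it is completed fails the run):
1. the rocking corner of the plate is pressed down by the fingers and sinks at least 3 mm ((z of corner_near_right in the frame of bed below 0.041 m or z of corner_near_left in the frame of bed below 0.041 m or z of corner_far_right in the frame of bed below 0.041 m or z of corner_far_left in the frame of bed below 0.041 m) and contact force between the fingers and plate above 1 N), for 0.1 s.
2. a shim lies flat (angle over 0.52 rad) (value of joint any of shim_near_right, shim_near_left, shim_far_right, shim_far_left above 0.52 rad), for 0.1 s.
At the end, for the whole second after the job is handed in: The rocking corner's shim lies flat (over 0.52 rad), the other three still slope up untouched (under 0.12 rad), the plate rests level (tilt under 0.025 rad) and within 8 mm of the centre of the bed, and the bystanders are within 25 mm of where they stood (((value of joint shim_near_right above 0.52 rad and value of joint each of shim_near_left, shim_far_right, shim_far_left below 0.12 rad) or (value of joint shim_near_left above 0.52 rad and value of joint each of shim_near_right, shim_far_right, shim_far_left below 0.12 rad) or (value of joint shim_far_right above 0.52 rad and value of joint each of shim_near_right, shim_near_left, shim_far_left below 0.12 rad) or (value of joint shim_far_left above 0.52 rad and value of joint each of shim_near_right, shim_near_left, shim_far_right below 0.12 rad)) and angle between plate's own z axis and vertical below 0.025 rad and horizontal distance between plate and bed below 0.008 m and linear speed of plate below 0.02 m/s and distance of each of bur_jar, bur_block, bottle_tall, bottle_squat, steel_cup, handpiece, stone_dish from where it was at the start of the episode below 0.025 m).
It fails at once if the plate is lifted off its posts (its middle more than 8 mm up) (z of plate in the frame of bed above 0.047 m).
It fails at once if the plate is pushed more than 15 mm off centre (horizontal distance between plate and bed above 0.015 m).
It fails at once if a bystander is moved more than 25 mm, lifted or knocked over (distance of any of bur_jar, bur_block, bottle_tall, bottle_squat, steel_cup, handpiece, stone_dish from where it was at the start of the episode above 0.025 m or angle between any of bur_jar, bur_block, bottle_tall, bottle_squat, steel_cup, handpiece, stone_dish's own z axis and vertical above 0.5 rad).
It also fails if it takes over 45 s, if anything falls off the work surface, if the arm or the gripper's body presses on something with over 40 N, if the wrist force passes 120 N, or if a joint passes its speed limit or range.

## Robot

A 6-joint arm with a two-finger parallel gripper is mounted at the origin on the work surface. World frame = base frame: x ahead of the robot, y to its left, z up, the work surface at z = 0. Lengths are in m, angles in rad, forces in N, time in s.
With the tool pointing down it reaches from about 0.325 to 0.875 m from the base axis. Payload 4.4 kg.
Tool frame: the origin (TCP) lies on the centre line of the jaws, within the pads' length; the fingertips stand 25 mm ahead of it and the grasp point (between the pads) lies 6 mm ahead of it; z points along the fingers, y is the line along which they close (so a half turn about z gives the same grasp; the last joint's range is limited). The gripper opens to 85 mm and grips with 20 to 120 N. Pads are 22 mm wide; open, the fingers measure 114 mm over their backs; the gripper's body (76 mm by 85 mm) begins 54 mm behind the grasp point. The pads swing forward as they close: fully open they stand 13 mm farther back than shut.
Start: joints at [1.071, 0.207, 1.542, -0, 1.393, -0.15], TCP at [0.197, 0.54, 0.256] pointing down, gripper open.
Joint ranges: [-2.73, 2.73], [-0.86, 2.22], [0.23, 2.46], [-1.11, 4.25], [0.08, 2.63], [-2.82, 2.82]. Speed limits (rad/s): [2.79, 2.79, 3.14, 3.14, 3.14, 3.14].

## Interface

Orientations are given as a unit quaternion [x, y, z, w].
In Python, from plant import robot, cams, workorder gives the robot as it stands.
- The arm moves only by the tool jog_arm, never from a script. Its argument "commands" is a list of rows, each an object with "translation": the shift along the tool's x, y, z in mm, a list of three; "yaw": the turn about the tool's z in rad; "gripper": the finger opening in mm, from 0 to 85.4. A call has 1 to 20 rows; each row shifts and turns the commanded pose from where the row before left it, along the tool's axes as they then stand; what a row does not reach is not made up. A row lasts 1/10 s, in which the tool goes at most 50 mm and 8.59 degrees, less where a joint would pass 70% of its speed; a pose out of reach is approached as far as the arm can. A call is refused whole if a number of a shift passes 50 or a number of a turn 0.15, either way. A call with a gripper value outside its range is refused whole. The fingers move at their own pace and stop on an object; "grip_force" is the grip in N (left out, the last holds). Time passes only in rows, so rows that do not move let the fingers close. It gives the time, the measured TCP pose, the force, the opening and the grip force at its end, in the units of the state.
- robot.get_state(): the state, without advancing time (a new reading comes with each control period).
- cams.grab_frame(name): name is "scene" or "top" or "wrist"; returns the picture (400x640x3 uint8, blue, green, red); there is no depth.
- cams.camera_model(name): a dict with "camera_matrix" (3x3 intrinsics, pixels), "k1" (the pictures are not rectified: a ray, as slopes to the right and down, at radius r is drawn at 1 + k1 r^2 times it, then the intrinsics apply), "rvec" (rotation vector, rad) and "tvec" (3), from world to camera coordinates, as OpenCV has them; the wrist camera has in their place "hand_eye" (4x4, takes a point from camera to tool coordinates, whose origin is the TCP and whose axes are the flange's). Camera axes: x right, y down, z forward; pixel columns grow to the right and rows downward; lengths in m; the calibration is good to about 2 mm. A picture is of the moment at which its call begins: read the wrist's pose just before it. camera_model takes no time and is no camera call.
- workorder.close_job(): hands the job in; it is judged then, once.
The state is a dict: "t": time; "joints": joint angles; "joint_vel": joint speeds; "tau": joint torques, N m; "tool_pos": TCP position; "ee_rot": TCP orientation; "wrist_force": force on the tool from outside, world axes, zero at the start; "torque": the same for the moment, N m; "opening": finger opening in m; "grasp_force": force on a finger pad.
Only numpy, scipy, OpenCV 4.12 (cv2) and the standard library are available. Lean on these libraries where they do the work, as an engineer would, in place of code of your own. Each camera call takes 0.05 s, during which the arm holds its last target. There are 200 camera calls.

## Working session

There is one attempt and no reset: what is moved stays moved. The work goes in short steps, Python scripts to look and compute and a tool call to move; the robot and the scene stay as the last step left them, time stands still between calls to the robot, and variables do not carry over. Pictures are saved under pics/ and viewed, at most 10 in all, crops included, and the job is handed in when it is done.

Besides the shell and the picture viewer there is one more tool, called as a command line: name --argument value ..., lists and objects as JSON in quotes. jog_arm: Moves the arm, as the interface text tells. Its arguments: {"type":"object","properties":{"commands":{"type":"array"},"grip_force":{"type":"number"}},"required":["commands"]}

```bash
mkdir -p pics
python3 - <<'E'
from plant import robot,cams,workorder
import cv2
s=robot.get_state();print({k:s[k] for k in('t','tool_pos','ee_rot','wrist_force','opening')})
for n in('top','scene'):
    cv2.imwrite(f'pics/{n}.png',cams.grab_frame(n));print(cams.camera_model(n))
E
```

```text
{'t': 0.0, 'tool_pos': array([0.19618772, 0.53972876, 0.2550799 ]), 'ee_rot': array([ 1.73506697e-01,  9.84831984e-01, -1.12021442e-03, -3.65899268e-04]), 'wrist_force': array([-0.44710043, -0.13838044, -0.29209784]), 'opening': 0.08561387897420926}
{'camera_matrix': array([[456.22467531,   0.        , 320.43866968],
       [  0.        , 456.22467531, 191.79796649],
       [  0.        ,   0.        ,   1.        ]]), 'k1': -0.04572800454015016, 'rvec': array([ 2.15799948, -2.18832143,  0.08399423]), 'tvec': array([0.00643721, 0.52467608, 1.41997073])}
{'camera_matrix': array([[467.23220255,   0.        , 321.47015417],
       [  0.        , 467.23220255, 202.76951277],
       [  0.        ,   0.        ,   1.        ]]), 'k1': -0.04824654851534839, 'rvec': array([ 1.27974728,  2.37672391, -0.82105907]), 'tvec': array([ 0.31679408, -0.31989559,  1.42028529])}
```

View pics/top.png

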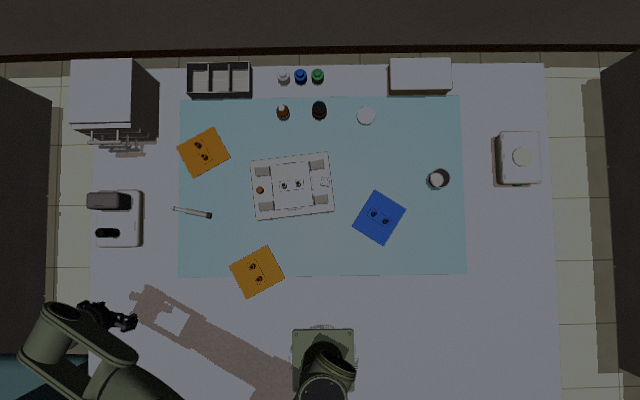

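View pics/scene.png

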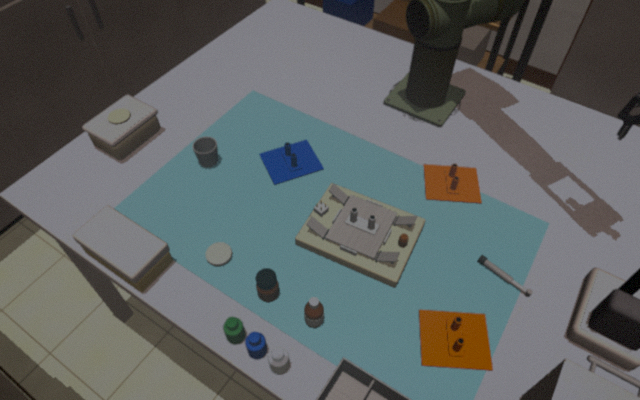

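The top view shows the cream bed around (291,186), with the jar at its left (260,190) and the block at its right (325,181). The blue and orange plates are look-alikes. Next I'll measure the bed pose.

```bash
cat > h.py <<'E'
import numpy as np,cv2
from scipy.spatial.transform import Rotation as R
def ray(uv,m,pose=None):
    uv=np.asarray(uv,float).reshape(-1,1,2)
    K=m['camera_matrix'];d=np.array([m['k1'],0,0,0,0.])
    n=cv2.undistortPoints(uv,K,d).reshape(-1,2)
    v=np.c_[n,np.ones(len(n))]
    if pose is None:
        Rm=cv2.Rodrigues(m['rvec'])[0]; return -Rm.T@m['tvec'], v@Rm
    T=np.eye(4);T[:3,:3]=R.from_quat(pose[1]).as_matrix();T[:3,3]=pose[0];T=T@m['hand_eye']
    return T[:3,3], v@T[:3,:3].T
def plane(uv,m,z,pose=None):
    c,v=ray(uv,m,pose); return c+v*((z-c[2])/v[:,2])[:,None]
def bedrect(img,m,roi,z,pose=None):
    hsv=cv2.cvtColor(img,cv2.COLOR_BGR2HSV)
    mask=((hsv[...,1]<70)*255).astype(np.uint8)
    u0,v0,u1,v1=roi; k=np.zeros_like(mask);k[v0:v1,u0:u1]=mask[v0:v1,u0:u1]
    k=cv2.morphologyEx(k,cv2.MORPH_OPEN,np.ones((3,3)))
    c=max(cv2.findContours(k,cv2.RETR_EXTERNAL,cv2.CHAIN_APPROX_NONE)[0],key=cv2.contourArea)
    P=plane(cv2.convexHull(c).reshape(-1,2),m,z,pose)[:,:2]
    return cv2.minAreaRect((P*1000).astype(np.float32)),k
E
python3 - <<'E'
from h import *
from plant import robot,cams
img=cv2.imread('pics/top.png');m=cams.camera_model('top')
hsv=cv2.cvtColor(img,cv2.COLOR_BGR2HSV);print(hsv[150,350],hsv[160,291],hsv[210,291],hsv[186,310])
r,k=bedrect(img,m,(235,140,347,230),.03);print(r)
print(plane([[260,190],[325,181],[283,112],[319,110]],m,.05).round(3), ray([[0,0]],m)[0])
crop=np.hstack([cv2.resize(x[135:235,235:347],None,fx=3.5,fy=3.5,interpolation=2) for x in(img,cv2.cvtColor(k,8))])
cv2.imwrite('pics/crop.png',cv2.convertScaleAbs(crop,alpha=1.4))
E
```

```text
[ 99  47 125] [113   8 122] [107  15 116] [115  22 129]
((549.5211791992188, 94.7362289428711), (353.74920654296875, 282.8848876953125), 89.07532501220703)
[[ 0.531  0.187  0.05 ]
 [ 0.556 -0.016  0.05 ]
 [ 0.777  0.114  0.05 ]
 [ 0.781 -0.     0.05 ]] [ 0.4006533  -0.01269298  1.45978051]
```

View pics/crop.png

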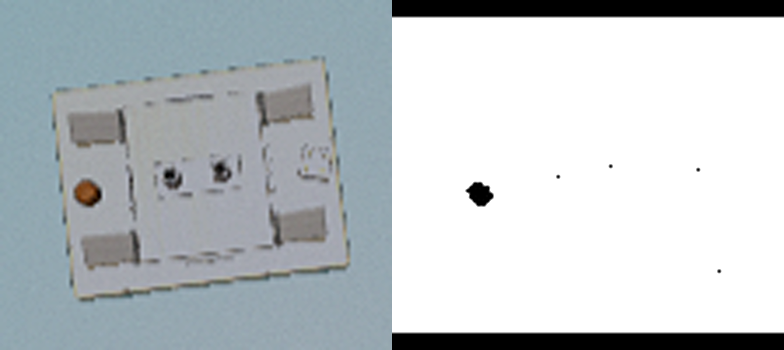

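The crop shows the bed rotated about 6°, with the four shims, tubes, jar and block all visible. My saturation threshold was too loose, so I'll tighten it and cross-check against the scene camera.

```bash
sed -i 's/hsv\[...,1\]<70/hsv[...,1]<SAT/; s/^def bedrect/SAT=32\ndef bedrect/' h.py
python3 - <<'E'
from h import *
import h
from plant import robot,cams
img=cv2.imread('pics/top.png');m=cams.camera_model('top')
for s in(26,32,36):
    h.SAT=s;r,k=bedrect(img,m,(242,145,342,226),.03);print(s,r)
# hue-free check by contour in crop: line corners picked by eye
c=np.array([[53,92],[322,60],[349,266],[76,298]])/3.5+[235,135]
P=plane(c,m,.03)[:,:2]*1000;print(P.round(1),P.mean(0))
a=np.radians(6)
# shim hinges/plate edges
E
```

```text
26 ((546.122314453125, 89.80307006835938), (189.55718994140625, 250.11009216308594), 6.2706732749938965)
32 ((545.4921264648438, 89.62725830078125), (190.8385009765625, 250.41717529296875), 6.305488586425781)
36 ((545.1107177734375, 89.56356811523438), (192.33517456054688, 250.4073486328125), 6.286149501800537)
[[624.4 220.8]
 [649.9 -23.5]
 [463.  -44.9]
 [437.7 200.1]] [543.78600286  88.1391035 ]
```

jog_arm --commands '[{"translation": [0, 0, 0], "yaw": -0.115, "gripper": 0}, {"translation": [0, 0, 0], "yaw": -0.115, "gripper": 0}, {"translation": [0, 0, 0], "yaw": -0.115, "gripper": 0}, {"translation": [0, 0, 0], "yaw": -0.113, "gripper": 0}, {"translation": [0, 0, 0], "yaw": 0, "gripper": 0}, {"translation": [0, 0, 0], "yaw": 0, "gripper": 0}]' --grip_force 40

```text
t: 0.7
tool_pos: [0.1964, 0.5401, 0.2558]
ee_rot: [-0.053, 0.999, -0.0, -0.0]
wrist_force: [0.1, 0.8, -0.5]
opening: -0.0
grasp_force: 0.0
```

```bash
cat >> h.py <<'E'
B=np.array([.546,.090]);YAW=np.radians(6.28)
def status(*targets):
    from plant import robot
    s=robot.get_state();M=R.from_quat(s['ee_rot']).as_matrix()
    c,n=np.cos(YAW),np.sin(YAW);Q=np.array([[c,-n],[n,c]])
    tip=s['tool_pos']+.025*M[:,2]
    print('t',s['t'],'tip bed xy mm',(Q.T@(tip[:2]-B)*1000).round(1),'z',round(tip[2]*1000,1),'F',np.round(s['wrist_force'],1),'open',round(s['opening']*1000,1),'yaw err',round(np.arctan2(M[1,1],M[0,1])-YAW-np.pi/2,3),'tilt',M[2].round(4),'joints',np.round(s['joints'],2))
    for t in targets:
        w=np.r_[B+Q@np.array(t[:2])/1000,t[2]/1000]
        print(t,'-> tool mm',(M.T@(w-tip)*1000).round(1))
E
python3 -c "
from h import *
status((-55,45,110),(-55,45,44))"
```

```text
t 0.7 tip bed xy mm [-298.3  485.7] z 230.8 F [ 0.1  0.8 -0.5] open -0.0 yaw err -0.003 tilt [ 5.e-04 -7.e-04 -1.e+00] joints [ 1.07  0.21  1.54  0.    1.39 -0.61]
(-55, 45, 110) -> tool mm [-244.5 -439.9  121. ]
(-55, 45, 44) -> tool mm [-244.6 -439.9  187. ]
```

jog_arm --commands '[{"translation": [-20.4, -36.7, 8], "yaw": 0, "gripper": 0}, {"translation": [-20.4, -36.7, 8], "yaw": 0, "gripper": 0}, {"translation": [-20.4, -36.7, 8], "yaw": 0, "gripper": 0}, {"translation": [-20.4, -36.7, 8], "yaw": 0, "gripper": 0}, {"translation": [-20.4, -36.7, 8], "yaw": 0, "gripper": 0}, {"translation": [-20.4, -36.7, 8], "yaw": 0, "gripper": 0}, {"translation": [-20.4, -36.7, 8], "yaw": 0, "gripper": 0}, {"translation": [-20.4, -36.7, 8], "yaw": 0, "gripper": 0}, {"translation": [-20.4, -36.7, 8], "yaw": 0, "gripper": 0}, {"translation": [-20.4, -36.7, 8], "yaw": 0, "gripper": 0}, {"translation": [-20.4, -36.7, 8], "yaw": 0, "gripper": 0}, {"translation": [-20.4, -36.7, 8], "yaw": 0, "gripper": 0}, {"translation": [0, 0, 0], "yaw": 0, "gripper": 0}, {"translation": [0, 0, 0], "yaw": 0, "gripper": 0}, {"translation": [0, 0, 0], "yaw": 0, "gripper": 0}]'

```text
t: 2.2
tool_pos: [0.4873, 0.1299, 0.1602]
ee_rot: [-0.054, 0.999, 0.0, -0.0]
wrist_force: [-0.2, -0.6, 0.9]
opening: 0.0002
grasp_force: 0.0
```

```bash
python3 -c "
from h import *
from plant import cams
status((-55,45,110),(-55,45,54))
cv2.imwrite('pics/w.png',cams.grab_frame('wrist'))
m=cams.camera_model('wrist');np.save('m.npy',m,allow_pickle=True);print(m)"
```

```text
t 2.2 tip bed xy mm [-54.   46.1] z 135.2 F [-0.2 -0.6  0.9] open 0.2 yaw err -0.001 tilt [ 5.e-04  4.e-04 -1.e+00] joints [ 0.09  0.16  1.81  0.    1.17 -1.59]
(-55, 45, 110) -> tool mm [ 1.  -1.1 25.2]
(-55, 45, 54) -> tool mm [ 1.  -1.1 81.2]
{'camera_matrix': array([[286.65946837,   0.        , 317.99125121],
       [  0.        , 286.65946837, 199.30043344],
       [  0.        ,   0.        ,   1.        ]]), 'k1': -0.00853134127621933, 'hand_eye': array([[-1.26383997e-03, -9.45957655e-01, -3.24287710e-01,
         8.31174955e-02],
       [ 9.99997153e-01, -5.39180704e-04, -2.32446139e-03,
         1.01135660e-03],
       [ 2.02399237e-03, -3.24289724e-01,  9.45955643e-01,
        -1.17779492e-01],
       [ 0.00000000e+00,  0.00000000e+00,  0.00000000e+00,
         1.00000000e+00]])}
```

View pics/w.png

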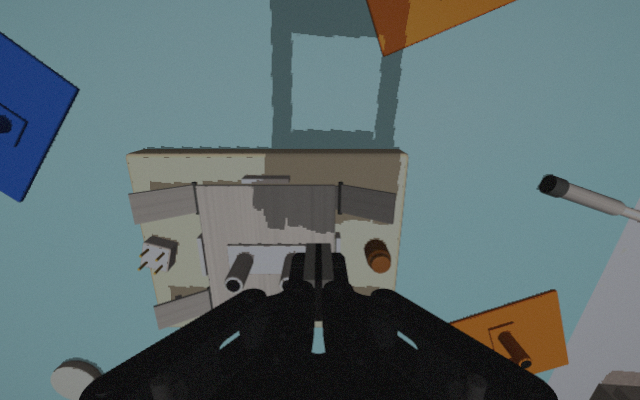

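The wrist view shows the near edge of the bed, top corners about (129,155) and (407,154), the plate's near edge from (195,185) to (338,184), the jar at (377,255) and the block at (155,255). I'll check the pose with these.

```bash
python3 -c "
from h import *
from plant import cams,robot
s=robot.get_state();m=cams.camera_model('wrist')
c,n=np.cos(YAW),np.sin(YAW);Q=np.array([[c,-n],[n,c]])
for z,u in((.03,[[129,155],[407,154]]),(.044,[[195,185],[338,184]])):
    print(z,((plane(u,m,z,(s['tool_pos'],s['ee_rot']))[:,:2]-B)@Q*1000).round(1))"
```

```text
0.03 [[ -93.  -118.2]
 [ -93.6  124.2]]
0.044 [[-69.8 -57.8]
 [-70.6  63.8]]
```

jog_arm --commands '[{"translation": [1, -1, 30], "yaw": 0, "gripper": 0}, {"translation": [0, 0, 30], "yaw": 0, "gripper": 0}, {"translation": [0, 0, 21], "yaw": 0, "gripper": 0}, {"translation": [0, 0, 0], "yaw": 0, "gripper": 0}, {"translation": [0, 0, 0], "yaw": 0, "gripper": 0}]'

```text
t: 2.75
tool_pos: [0.4867, 0.1291, 0.0797]
ee_rot: [-0.055, 0.998, 0.0, -0.0]
wrist_force: [-0.2, -0.2, -0.6]
opening: 0.0001
grasp_force: 0.0
```

jog_arm --commands '[{"translation": [0, 1, 5], "yaw": 0, "gripper": 0}, {"translation": [0, 0, 3], "yaw": 0, "gripper": 0}, {"translation": [0, 0, 2], "yaw": 0, "gripper": 0}, {"translation": [0, 0, 1], "yaw": 0, "gripper": 0}, {"translation": [0, 0, 1], "yaw": 0, "gripper": 0}, {"translation": [0, 0, 0], "yaw": 0, "gripper": 0}, {"translation": [0, 0, 0], "yaw": 0, "gripper": 0}]'

```text
t: 3.45
tool_pos: [0.4872, 0.1293, 0.069]
ee_rot: [-0.055, 0.999, 0.0, 0.0]
wrist_force: [-3.6, 0.8, 10.7]
opening: -0.0001
grasp_force: 5.3
```

Near left holds at z = 44 mm under 10.7 N, so it's sound. Next is near right.

jog_arm --commands '[{"translation": [0, 0, -22], "yaw": 0, "gripper": 0}, {"translation": [0, -30, 0], "yaw": 0, "gripper": 0}, {"translation": [0, -30, 0], "yaw": 0, "gripper": 0}, {"translation": [0, -30, 0], "yaw": 0, "gripper": 0}, {"translation": [0, 0, 10], "yaw": 0, "gripper": 0}, {"translation": [0, 0, 5], "yaw": 0, "gripper": 0}, {"translation": [0, 0, 3], "yaw": 0, "gripper": 0}, {"translation": [0, 0, 2], "yaw": 0, "gripper": 0}, {"translation": [0, 0, 1], "yaw": 0, "gripper": 0}, {"translation": [0, 0, 1], "yaw": 0, "gripper": 0}, {"translation": [0, 0, 0], "yaw": 0, "gripper": 0}, {"translation": [0, 0, 0], "yaw": 0, "gripper": 0}]'

```text
t: 4.65
tool_pos: [0.496, 0.0406, 0.069]
ee_rot: [-0.056, 0.998, -0.0, -0.001]
wrist_force: [-7.3, -0.5, 15.3]
opening: -0.0002
grasp_force: 7.5
```

```bash
python3 -c "
from h import *
status((55,-45,44))"
```

```text
t 4.65 tip bed xy mm [-55.2 -43.6] z 44.0 F [-7.3 -0.5 15.3] open -0.2 yaw err 0.002 tilt [ 0.0023 -0.     -1.    ] joints [-0.09  0.29  1.88 -0.    0.98 -1.77]
(55, -45, 44) -> tool mm [-110.2   -1.5   -0.3]
```

jog_arm --commands '[{"translation": [0, 0, -30], "yaw": 0, "gripper": 0}, {"translation": [0, 0, -30], "yaw": 0, "gripper": 0}, {"translation": [-35, -1, 0], "yaw": 0, "gripper": 0}, {"translation": [-40, 0, 0], "yaw": 0, "gripper": 0}, {"translation": [-35, 0, 0], "yaw": 0, "gripper": 0}, {"translation": [0, 0, 0], "yaw": 0, "gripper": 0}, {"translation": [0, 0, 28], "yaw": 0, "gripper": 0}, {"translation": [0, 0, 20], "yaw": 0, "gripper": 0}, {"translation": [0, 0, 5], "yaw": 0, "gripper": 0}, {"translation": [0, 0, 3], "yaw": 0, "gripper": 0}, {"translation": [0, 0, 2], "yaw": 0, "gripper": 0}, {"translation": [0, 0, 1], "yaw": 0, "gripper": 0}, {"translation": [0, 0, 1], "yaw": 0, "gripper": 0}, {"translation": [0, 0, 0], "yaw": 0, "gripper": 0}, {"translation": [0, 0, 0], "yaw": 0, "gripper": 0}]'

```text
t: 6.15
tool_pos: [0.6069, 0.0507, 0.0691]
ee_rot: [-0.055, 0.999, -0.0, 0.001]
wrist_force: [-2.2, 0.7, 5.5]
opening: 0.0002
grasp_force: 2.9
```

```bash
python3 -c "
from h import *
status((55,45,44))"
```

```text
t 6.15 tip bed xy mm [ 56.3 -45.7] z 44.1 F [-2.2  0.7  5.5] open 0.2 yaw err -0.0 tilt [-1.9e-03 -2.0e-04 -1.0e+00] joints [-0.06  0.48  1.6   0.    1.06 -1.74]
(55, 45, 44) -> tool mm [ 1.4 90.7  0. ]
```

jog_arm --commands '[{"translation": [0, 0, 1], "yaw": 0, "gripper": 0}, {"translation": [0, 0, 1], "yaw": 0, "gripper": 0}, {"translation": [0, 0, 0], "yaw": 0, "gripper": 0}, {"translation": [0, 0, 0], "yaw": 0, "gripper": 0}]'

```text
t: 6.55
tool_pos: [0.607, 0.0507, 0.0689]
ee_rot: [-0.055, 0.999, -0.0, 0.001]
wrist_force: [-6.6, 0.4, 16.3]
opening: -0.0001
grasp_force: 7.7
```

Far right is sound at 16 N with no sink. Next I'll confirm that far left sinks.

jog_arm --commands '[{"translation": [0, 0, -24], "yaw": 0, "gripper": 0}, {"translation": [0, 30, 0], "yaw": 0, "gripper": 0}, {"translation": [1, 30, 0], "yaw": 0, "gripper": 0}, {"translation": [0, 30, 0], "yaw": 0, "gripper": 0}, {"translation": [0, 0, 10], "yaw": 0, "gripper": 0}, {"translation": [0, 0, 5], "yaw": 0, "gripper": 0}, {"translation": [0, 0, 3], "yaw": 0, "gripper": 0}, {"translation": [0, 0, 2], "yaw": 0, "gripper": 0}, {"translation": [0, 0, 2], "yaw": 0, "gripper": 0}, {"translation": [0, 0, 2], "yaw": 0, "gripper": 0}, {"translation": [0, 0, 2], "yaw": 0, "gripper": 0}, {"translation": [0, 0, 2], "yaw": 0, "gripper": 0}, {"translation": [0, 0, 0], "yaw": 0, "gripper": 0}, {"translation": [0, 0, 0], "yaw": 0, "gripper": 0}]'

```text
t: 7.95
tool_pos: [0.5957, 0.1393, 0.0644]
ee_rot: [-0.054, 0.999, -0.0, -0.0]
wrist_force: [-6.6, -0.4, 17.0]
opening: -0.0002
grasp_force: 8.1
```

```bash
python3 -c "
from h import *
status((55,97,64))"
```

```text
t 7.95 tip bed xy mm [54.7 43.5] z 39.4 F [-6.6 -0.4 17. ] open -0.2 yaw err -0.001 tilt [ 4.e-04 -6.e-04 -1.e+00] joints [ 0.09  0.5   1.59 -0.    1.06 -1.59]
(55, 97, 64) -> tool mm [ -0.2  53.5 -24.6]
```

Far left sank 4.6 mm, so it's the rocking corner. I'll back off, move over its tab and press.

jog_arm --commands '[{"translation": [0, 0, -30], "yaw": 0, "gripper": 0}, {"translation": [0, 0, -20], "yaw": 0, "gripper": 0}, {"translation": [0, 27, 0], "yaw": 0, "gripper": 0}, {"translation": [0, 27, 0], "yaw": 0, "gripper": 0}, {"translation": [0, 0, 0], "yaw": 0, "gripper": 0}, {"translation": [0, 0, 20], "yaw": 0, "gripper": 0}, {"translation": [0, 0, 6], "yaw": 0, "gripper": 0}, {"translation": [0, 0, 4], "yaw": 0, "gripper": 0}, {"translation": [0, 0, 3], "yaw": 0, "gripper": 0}, {"translation": [0, 0, 3], "yaw": 0, "gripper": 0}, {"translation": [0, 0, 3], "yaw": 0, "gripper": 0}, {"translation": [0, 0, 0], "yaw": 0, "gripper": 0}]'

```text
t: 9.15
tool_pos: [0.5912, 0.1938, 0.0742]
ee_rot: [-0.054, 0.999, 0.001, 0.002]
wrist_force: [-1.0, 0.7, 5.6]
opening: -0.0
grasp_force: 2.3
```

```bash
python3 -c "
from h import *
status((55,98,34.5))"
```

```text
t 9.15 tip bed xy mm [56.3 98.2] z 49.2 F [-1.   0.7  5.6] open -0.0 yaw err -0.002 tilt [-0.0036  0.0013 -1.    ] joints [ 0.18  0.5   1.56  0.    1.08 -1.5 ]
(55, 98, 34.5) -> tool mm [ 1.4 -0.3 14.7]
```

jog_arm --commands '[{"translation": [0, 0, 3], "yaw": 0, "gripper": 0}, {"translation": [0, 0, 3], "yaw": 0, "gripper": 0}, {"translation": [0, 0, 3], "yaw": 0, "gripper": 0}, {"translation": [0, 0, 2], "yaw": 0, "gripper": 0}, {"translation": [0, 0, 2], "yaw": 0, "gripper": 0}, {"translation": [0, 0, 1], "yaw": 0, "gripper": 0}, {"translation": [0, 0, 0], "yaw": 0, "gripper": 0}, {"translation": [0, 0, 0], "yaw": 0, "gripper": 0}]'

```text
t: 9.95
tool_pos: [0.5915, 0.195, 0.0607]
ee_rot: [-0.054, 0.999, 0.002, 0.002]
wrist_force: [-1.3, 5.7, 7.0]
opening: 0.0
grasp_force: 3.4
```

jog_arm --commands '[{"translation": [0, 0, 1], "yaw": 0, "gripper": 0}, {"translation": [0, 0, 1], "yaw": 0, "gripper": 0}, {"translation": [0, 0, 1], "yaw": 0, "gripper": 0}, {"translation": [0, 0, 0], "yaw": 0, "gripper": 0}, {"translation": [0, 0, 0], "yaw": 0, "gripper": 0}]'

```text
t: 10.45
tool_pos: [0.5917, 0.195, 0.0592]
ee_rot: [-0.054, 0.999, 0.002, 0.002]
wrist_force: [-3.6, 3.1, 15.1]
opening: -0.0
grasp_force: 7.4
```

jog_arm --commands '[{"translation": [0, 0, 2], "yaw": 0, "gripper": 0}, {"translation": [0, 0, 0], "yaw": 0, "gripper": 0}, {"translation": [0, 0, 0], "yaw": 0, "gripper": 0}]'

```text
t: 10.75
tool_pos: [0.5918, 0.195, 0.0589]
ee_rot: [-0.054, 0.999, 0.002, 0.002]
wrist_force: [-8.3, 3.3, 22.3]
opening: -0.0004
grasp_force: 11.5
```

jog_arm --commands '[{"translation": [0, 0, -30], "yaw": 0, "gripper": 0}, {"translation": [0, 0, -40], "yaw": 0, "gripper": 0}, {"translation": [0, 0, -40], "yaw": 0, "gripper": 0}, {"translation": [0, 40, -30], "yaw": 0, "gripper": 0}, {"translation": [20, 40, 0], "yaw": 0, "gripper": 0}, {"translation": [20, 40, 0], "yaw": 0, "gripper": 0}, {"translation": [20, 40, 0], "yaw": 0, "gripper": 0}, {"translation": [20, 40, 0], "yaw": 0, "gripper": 0}, {"translation": [0, 0, 0], "yaw": 0, "gripper": 0}, {"translation": [0, 0, 0], "yaw": 0, "gripper": 0}]'

```text
t: 11.75
tool_pos: [0.4878, 0.3839, 0.1931]
ee_rot: [-0.055, 0.998, -0.0, 0.0]
wrist_force: [-0.7, -0.7, -0.4]
opening: -0.0
grasp_force: 0.0
```

```bash
python3 -c "
from h import *
from plant import cams
a=cams.grab_frame('top')[135:235,235:347];b=cams.grab_frame('scene')[175:285,290:430]
f=lambda x:cv2.convertScaleAbs(cv2.resize(x,(390,340),interpolation=2),alpha=1.4)
cv2.imwrite('pics/end.png',np.hstack([f(a),f(b)]))"
```

```text
(no output)
```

View pics/end.png

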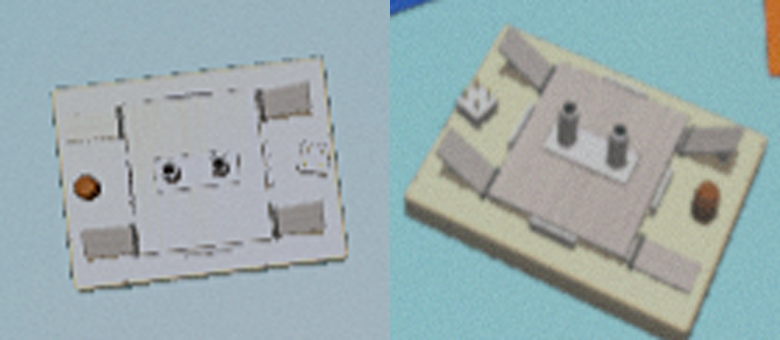

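The far-left shim lies flat (left panel about (90,120), right panel about (665,265)). The other three still slope up, the plate is centred, and the jar and block haven't moved.

```bash
python3 -c "
from plant import workorder
print(workorder.close_job())"
```

```text
the job is handed in; nothing more can be done
None
```

The far left corner was the one that rocked (it sank about 4.6 mm); I pressed its shim flat, the final pictures show the other three shims still raised and the plate centred, and the job is handed in, though no verdict came back.

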